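# Clear the buckle die and hold the loupe in focus over it

### The job

Clear the buckle die for inspection: wipe the three loose brass chips off the steel plate into its chip tray with the scraper block (not with the fingers), then stand the scraper upright back on the bench. Then take the loupe by its handle and hold it level and still, centred over the engraved emblem, with its lens at the height of the gauge pointer. Finish while still holding it there; do not shift the pointer, and leave the other things on the bench where they are.

Things in the scene. Friction and masses are not known exactly. Their poses are not given: they have to be found in the camera images.
- die_plate: fixed steel plate with a chip tray and a gauge post joined to it. Plate: 110 mm (its x) by 160 mm (its y), flat top face 30 mm above the bench; origin at bench level under the plate's centre, z up. The tray adjoins the plate's +y end; the post, 10 mm across, 175 mm high, stands at x = 98 mm, y = 0
- emblem (a point): centre of the engraved round emblem (40 mm across) in the middle of the plate's top face, 30 mm above the bench; die_plate's axes. It is flat and does not hinder sliding
- focal_mark (a point): tip of the level pointer on the gauge post's brass collar, held out towards the plate (63 mm from the plate's centre in plan, at y = 0). Its height marks the focal height, 85 to 135 mm above the bench, different every time. The collar is held only by friction
- tray (a point): centre of the chip tray's floor, 10 mm above the bench and 123 mm along +y from the plate's centre; die_plate's axes. Inside, the tray is 122 mm (x) by 86 mm (y), open to the plate's end face; its walls rise to 22 mm above the bench, lower than the plate's face
- scraper: scraper block, loose, standing upright: sole 100 mm (its x) by 30 mm (its y), lower body 30 mm high, on top a centred wooden grip 66 mm (x) by 22 mm (y) from 30 to 80 mm above the sole; about 0.2 kg; origin at the centre of the sole, z up
- loupe: hand loupe, loose, lying level on the bench: round barrel 60 mm across and 22 mm high with a clear lens, and a straight handle 16 mm wide (its y) and 22 mm high along its -x, from 29 to 129 mm from the barrel's axis; about 0.12 kg, it balances about 56 mm from the barrel's axis along the handle; origin at the centre of the barrel's underside, z up
- lens (a point): centre of the loupe's lens, on the barrel's axis and 11 mm above its underside (half the barrel's height); loupe axes
- chip0: loose brass chip 17 x 12 x 7 mm, lying on the plate's top face somewhere between y = -28 and 56 mm of die_plate; origin at the centre of its underside
- chip1: loose brass chip 14 x 13 x 8 mm, lying on the plate's top face somewhere between y = -28 and 56 mm of die_plate; origin at the centre of its underside
- chip2: loose brass chip 20 x 10 x 7 mm, lying on the plate's top face somewhere between y = -28 and 56 mm of die_plate; origin at the centre of its underside
- strap_ring: bystander: plain steel ring, 52 mm outside, 7 mm high, lying flat, on the bench; origin at the centre of its underside
- offcut: bystander: plain rectangular wooden block 85 x 35 x 24 mm without a grip, on the bench; origin at the centre of its underside
- awl: bystander: awl-like hand tool lying on the bench beyond the work, on the bench; origin at the centre of its underside
- maul: bystander: wooden maul standing on its head, head 60 mm across and 85 mm high, handle up to 174 mm, on the bench; origin at the centre of its underside
- dye: bystander: small bottle 52 mm across, 120 mm high, on the bench; origin at the centre of its underside
- jar: bystander: amber jar 68 mm across, 75 mm high, on the bench; origin at the centre of its underside
- tin: bystander: round tin 64 mm across, 45 mm high, on the bench; origin at the centre of its underside

How it is judged:
On the way, in this order (a step that is already met when the one before it is completed fails the run):
1. all three chips lie in the chip tray, none on the plate (y of chip0 in the frame of die_plate between 0.082 and 0.168 m and x of chip0 in the frame of die_plate between -0.063 and 0.063 m and z of each of chip0, chip1, chip2 in the frame of die_plate below 0.027 m and y of chip1 in the frame of die_plate between 0.082 and 0.168 m and x of chip1 in the frame of die_plate between -0.063 and 0.063 m and y of chip2 in the frame of die_plate between 0.082 and 0.168 m and x of chip2 in the frame of die_plate between -0.063 and 0.063 m), for 0.2 s.
2. the scraper stands upright on the bench, off the fixture, released (height (world z) of scraper below 0.007 m and angle between scraper's own z axis and vertical below 0.15 rad and linear speed of scraper below 0.02 m/s and contact force between each of the arm, the fingers and scraper below 0.05 N), for 0.2 s.
3. the loupe is picked up (contact force between the fingers and loupe above 0.5 N and height (world z) of loupe above 0.04 m), for 0.2 s.
At the end, for the whole second after the job is handed in: All chips in the tray; scraper upright (0.15 rad) and untouched on the bench, off the fixture; loupe held by the fingers alone, under 20 mm/s, level within 0.12 rad, lens centre within 12 mm in plan of the emblem's centre and within 7 mm of the pointer tip's height (all of step 1 and all of step 2 and horizontal distance between lens and emblem below 0.012 m and z of lens in the frame of focal_mark between -0.007 and 0.007 m and angle between loupe's own z axis and vertical below 0.12 rad and linear speed of loupe below 0.02 m/s and angular speed of loupe below 0.2 rad/s and contact force between the fingers and loupe above 0.5 N and contact force between each of die_plate, scraper and loupe below 0.05 N); the arm keeps its last pose, push and grip.
It fails at once if a finger pushes a chip (contact force between the fingers and chip0 above 0.5 N or contact force between the fingers and chip1 above 0.5 N or contact force between the fingers and chip2 above 0.5 N).
It fails at once if the focal pointer is displaced by more than 4 mm (distance of focal_mark from where it was at the start of the episode above 0.004 m).
It fails at once if a bystander is displaced by more than 25 mm (distance of any of strap_ring, offcut, awl, maul, dye, jar, tin from where it was at the start of the episode above 0.025 m).
It also fails if it takes over 72 s, if anything falls off the work surface, if the arm or the gripper's body presses on something with over 40 N, if the wrist force passes 120 N, or if a joint passes its speed limit or range.

### The arm

A 6-joint arm with a two-finger parallel gripper is mounted at the origin on the work surface. World frame = base frame: x ahead of the robot, y to its left, z up, the work surface at z = 0. Lengths are in m, angles in rad, forces in N, time in s.
With the tool pointing down it reaches from about 0.3 to 0.85 m from the base axis. Payload 4.2 kg.
Tool frame: the origin (TCP) lies on the mounting face of the last link; the fingertips stand 191 mm ahead of it and the grasp point (between the pads) lies 172 mm ahead of it; y points along the fingers, x is the direction in which the jaws open and shut, and the axes are right-handed (so a half turn about y gives the same grasp; the last joint's range is limited). The gripper opens to 91 mm and grips with 3 to 60 N. Pads are 32 mm wide; open, the fingers measure 118 mm over their backs; the gripper's body (76 mm by 178 mm) begins 60 mm behind the grasp point.
Start: joints at [1.117, 0.32, 1.565, -0, 1.257, -0.02], TCP at [0.242, 0.522, 0.405] pointing down, gripper open.
Joint ranges: [-3.11, 3.11], [-0.84, 2.01], [0.21, 2.61], [-1.34, 4.49], [0.05, 2.63], [-2.56, 2.56]. Speed limits (rad/s): [2.57, 2.57, 3.14, 3.14, 3.14, 3.14].

### API

Orientations are given as a rotation vector (axis times angle).
In Python, from plant import manip, cams, workorder gives the robot as it stands.
- The arm moves only by the tool play_rows, never from a script. Its argument "deltas" is a list of rows, each a list of 6 numbers: the shift along the tool's x, y, z as a fraction of full scale, then the turn, a rotation vector about the tool's x, y, z as a fraction of full scale. In form: [[dx, dy, dz, ax, ay, az], ...]. A call has 1 to 12 rows; each row shifts and turns the commanded pose from where the row before left it, along the tool's axes as they then stand; what a row does not reach is not made up. Full scale, the value 1, is 0.1 m for a shift and pi rad for a turn. A row lasts 1/12 s, in which the tool goes at most 41.7 mm and 7.16 degrees, less where a joint would pass 70% of its speed; a pose out of reach is approached as far as the arm can. A call with a number of a shift or a turn outside -1 to 1 is refused whole. A call with a gripper value outside its range is refused whole. "gripper" is the opening, from 0 (shut) to 1 (fully open), set as the call begins (left out, the last holds). The fingers move at their own pace and stop on an object; "squeeze" is the grip in N (left out, the last holds). Time passes only in rows, so rows that do not move let the fingers close. It gives the time, the measured TCP pose, the force and the opening at its end, in the units of the state.
- manip.state(): the state, without advancing time (a new reading comes with each control period).
- cams.capture(name): name is "side" or "top"; returns a dict with "color" (480x640x3 uint8, red, green, blue), "K" (3x3 intrinsics, pixels), "k1" (the pictures are not rectified: a ray, as slopes to the right and down, at radius r is drawn at 1 + k1 r^2 times it, then the intrinsics apply), "view" (4x4, takes a point from world to camera coordinates). Camera axes: x right, y down, z forward; pixel columns grow to the right and rows downward; lengths in m; the calibration is good to about 2 mm. A picture is of the moment at which its call begins. There is no depth.
- workorder.sign_off(): hands the job in, once; it reports no verdict.
The state is a dict: "time_s": time; "joint_pos": joint angles; "dq": joint speeds; "joint_torque": joint torques, N m; "eef_pos": TCP position; "eef_rot": TCP orientation; "wrist_force": force on the tool from outside, world axes, zero at the start; "wrist_torque": the same for the moment, N m; "gripper_width": finger opening in m.
Only numpy, scipy, OpenCV 4.12 (cv2) and the standard library are available. Lean on these libraries where they do the work, as an engineer would, in place of code of your own. Each camera call takes 0.05 s, during which the arm holds its last target. There are 200 camera calls.

## Working session

There is one attempt and no reset: what is moved stays moved. The work goes in short steps, Python scripts to look and compute and a tool call to move; the robot and the scene stay as the last step left them, time stands still between calls to the robot, and variables do not carry over. Pictures are saved under pics/ and viewed, about 8 in all and at most 12, crops included, and the job is handed in when it is done.

Besides the shell and the picture viewer there is one more tool, called as name(argument=value, ...), one argument or row to a line, values as JSON. play_rows: Moves the arm, as the interface text tells. Shift numbers are shares of 0.1 m and turn numbers shares of pi rad, none past 1 either way. Its arguments: {"type":"object","properties":{"deltas":{"type":"array","items":{"type":"array","items":{"type":"number","minimum":-1,"maximum":1}}},"gripper":{"type":"number"},"squeeze":{"type":"number"}},"required":["deltas"]}

```bash
ls; mkdir -p pics; python3 - <<'E'
from plant import manip,cams
import cv2
print(manip.state())
for n in("side","top"):
    c=cams.capture(n); cv2.imwrite(f"pics/{n}0.png",c["color"][:,:,::-1]); print(n,c["K"].tolist(),c["k1"],c["view"].tolist())
E
```

```text
pics
{'time_s': 0.0, 'joint_pos': array([ 1.11699915e+00,  3.20266479e-01,  1.56569768e+00, -9.56933630e-06,
        1.25736453e+00, -1.99645989e-02]), 'dq': array([-0.00133517, -0.00040488,  0.00090546, -0.00124312,  0.00169366,
       -0.00068133]), 'joint_torque': array([ 5.29397894e-04, -4.12441814e+01, -2.31978196e+01,  7.26772752e-02,
        4.56522102e-02, -1.47533951e-04]), 'eef_pos': array([0.24160636, 0.52158176, 0.40392735]), 'eef_rot': array([-1.38468679, -0.88288932,  0.88531424]), 'wrist_force': array([-0.16225633,  0.51186511,  0.56166621]), 'wrist_torque': array([ 0.0687428 , -0.00489707,  0.02517944]), 'gripper_width': 0.0912077158316382}
side [[512.6909752042869, 0.0, 321.4302753994658], [0.0, 512.6909752042869, 241.17267594524392], [0.0, 0.0, 1.0]] -0.06492920630188728 [[0.8778538722084175, -0.4789171586394814, 0.003306691605420749, -0.47190247791361434], [-0.2907815755922732, -0.5384625521177014, -0.7908882065519545, 0.2874505962495777], [0.3805504622842583, 0.6933227496105816, -0.6119517223831141, 0.7949104997813238], [0.0, 0.0, 0.0, 1.0]]
top [[539.728240424377, 0.0, 319.39107931950394], [0.0, 539.728240424377, 243.24968394808226], [0.0, 0.0, 1.0]] -0.13595694350908624 [[0.024974077585955396, -0.9996827173947018, 0.0032802425329650784, 0.10202433633022091], [-0.98847252465235, -0.025183891026834184, -0.14929112378221898, 0.5972642953132657], [0.14932636557600928, 0.00048597849019960994, -0.9887878439628832, 1.3801806952453008], [0.0, 0.0, 0.0, 1.0]]
```

View pics/side0.png

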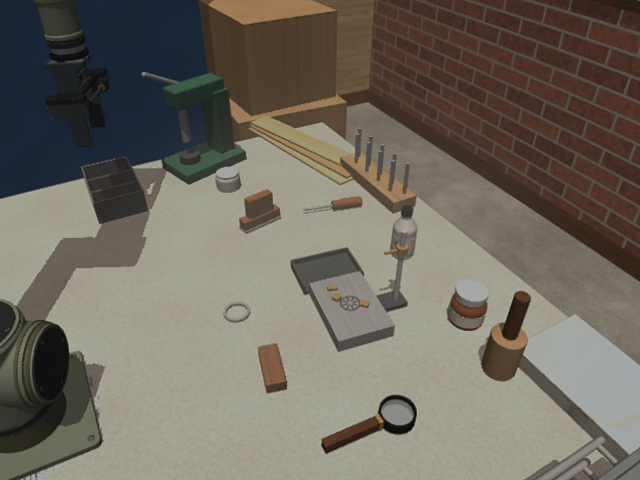

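View pics/top0.png

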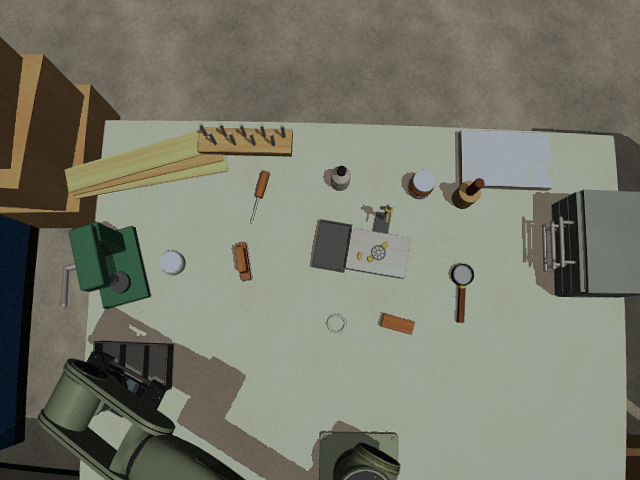

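```bash
python3 - <<'E'
from plant import manip
from scipy.spatial.transform import Rotation as R
print(R.from_rotvec(manip.state()["eef_rot"]).as_matrix().round(3))
E
```

```text
[[ 0.42  -0.001 -0.907]
 [ 0.907 -0.001  0.42 ]
 [-0.002 -1.    -0.   ]]
```

```bash
cat > h.py <<'E'
import numpy as np, cv2
from plant import manip,cams
from scipy.spatial.transform import Rotation as R
def proj(c,P):
    P=np.atleast_2d(P); V=c["view"]; q=P@V[:3,:3].T+V[:3,3]; s=q[:,:2]/q[:,2:]
    s=s*(1+c["k1"]*(s**2).sum(1,keepdims=True)); return s*[c["K"][0,0],c["K"][1,1]]+c["K"][:2,2]
def unproj(c,uv,z):
    uv=np.atleast_2d(uv).astype(float); d=(uv-c["K"][:2,2])/[c["K"][0,0],c["K"][1,1]]; s=d.copy()
    for _ in range(20): s=d/(1+c["k1"]*(s**2).sum(1,keepdims=True))
    V=c["view"]; Rr=V[:3,:3]; o=-Rr.T@V[:3,3]; w=np.c_[s,np.ones(len(s))]@Rr
    return o+w*((z-o[2])/w[:,2])[:,None]
def ortho(c,cx,cy,w,h,z,mm,yaw=0):
    """image: right = world -y, up = world +x, rotated by yaw; w,h in px; mm per px"""
    u,v=np.meshgrid(np.arange(w)-w/2,np.arange(h)-h/2)
    a,b=-v*mm/1e3,-u*mm/1e3
    X=cx+np.cos(yaw)*a-np.sin(yaw)*b; Y=cy+np.sin(yaw)*a+np.cos(yaw)*b
    p=proj(c,np.c_[X.ravel(),Y.ravel(),np.full(X.size,z)]).reshape(h,w,2).astype(np.float32)
    return cv2.remap(c["color"],p[...,0],p[...,1],cv2.INTER_CUBIC)[:,:,::-1]
E
python3 - <<'E'
from h import *
T=cams.capture("top");S=cams.capture("side")
print("plate corners",unproj(T,[[352,228],[410,236],[405,278],[346,270]],.03).round(4))
print("scraper",unproj(T,[243,261],.03), unproj(S,[260,222],.02))
print("loupe barrel",unproj(T,[462,274],.02),unproj(S,[398,414],.02),"handle end",unproj(T,[461,321],.02),unproj(S,[324,446],.02))
c=unproj(T,[378,253],.03)[0]; print(c)
a=ortho(T,c[0],c[1],400,600,.03,.5); b=ortho(S,c[0],c[1],400,600,.03,.5)
cv2.imwrite("pics/ortho.png",np.hstack([a,b]))
E
```

```text
plate corners [[ 0.6403  0.0307  0.03  ]
 [ 0.6226 -0.1256  0.03  ]
 [ 0.5093 -0.1124  0.03  ]
 [ 0.5268  0.0448  0.03  ]]
scraper [[0.54379196 0.31905358 0.03      ]] [[0.53678052 0.29754194 0.02      ]]
loupe barrel [[ 0.52429437 -0.26889721  0.02      ]] [[ 0.52224387 -0.27645436  0.02      ]] handle end [[ 0.39844002 -0.26526231  0.02      ]] [[ 0.39513485 -0.26883173  0.02      ]]
[ 0.57441907 -0.03976703  0.03      ]
```

View pics/ortho.png

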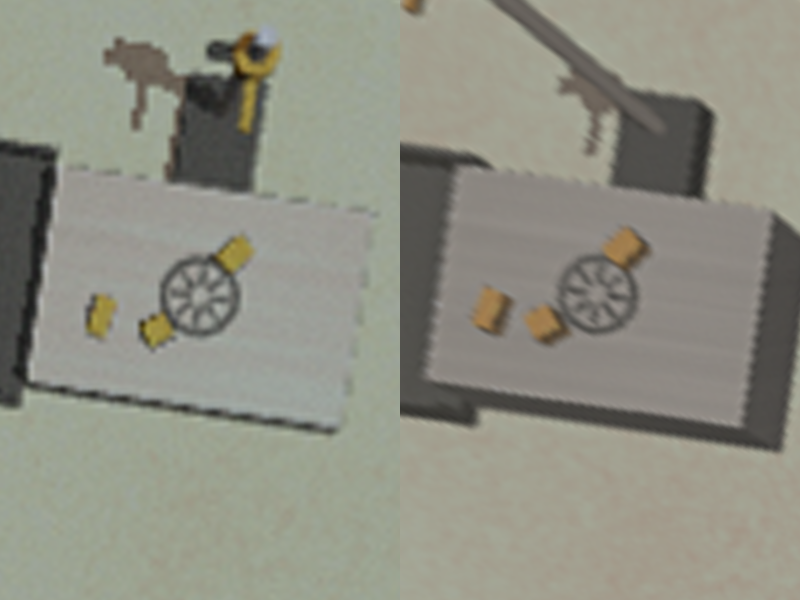

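```bash
python3 - <<'E'
from h import *
T=cams.capture("top");S=cams.capture("side")
o=[ortho(c,.54,.31,266,300,.08,.5) for c in(T,S)]+[ortho(c,.465,-.27,266,300,.022,.5) for c in(T,S)]
def crop(c,u,v,k=6): return cv2.resize(c["color"][v:v+50,u:u+44,::-1],(264,300),interpolation=cv2.INTER_CUBIC)
p=[np.pad(crop(T,364,195),((0,0),(0,2),(0,0))),np.pad(crop(S,376,226),((0,0),(0,2),(0,0)))]
cv2.imwrite("pics/m.png",np.vstack([np.hstack([o[0],o[1],p[0]]),np.hstack([o[2],o[3],p[1]])]))
E
```

```text
(no output)
```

View pics/m.png

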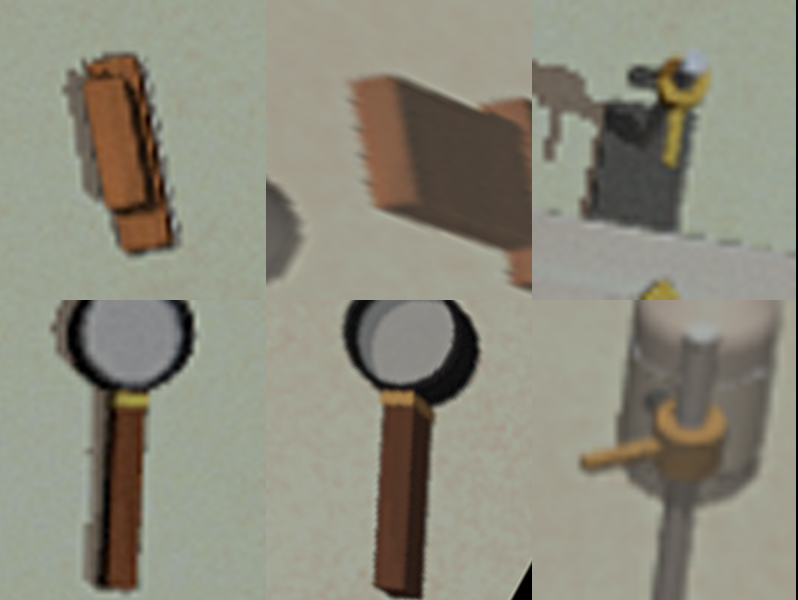

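```bash
python3 - <<'E'
from h import *
from scipy.optimize import least_squares
T=cams.capture("top");S=cams.capture("side")
E=np.array([.577,-.039]);th=-.139;ex=np.array([np.cos(th),np.sin(th)])
uT=[386.7,221.7];uS=[384.4,252.4]
r=least_squares(lambda P:np.r_[proj(T,P)[0]-uT,proj(S,P)[0]-uS],[.64,-.05,.1]);print(r.x,r.fun, "plan pred",E+.063*ex)
p=E+.063*ex
for z in np.arange(.085,.136,.01): print(z,proj(T,[*p,z]).round(1),proj(S,[*p,z]).round(1))
E
```

```text
[ 0.63915633 -0.04917027  0.13641967] [-0.00084404  0.00158362  0.00126753 -0.00024789] plan pred [ 0.63939237 -0.04772883]
0.085 [[383.6 225.4]] [[381.9 273.4]]
0.095 [[384.1 224.6]] [[382.3 269.3]]
0.105 [[384.6 223.9]] [[382.7 265.2]]
0.11499999999999999 [[385.1 223.2]] [[383.1 261. ]]
0.12499999999999999 [[385.6 222.5]] [[383.6 256.8]]
0.13499999999999998 [[386.1 221.7]] [[384.  252.5]]
```

play_rows(
  deltas=[
    [0, 0, -0.2, 0, -0.0315, 0],
    [0, 0, -0.2, 0, -0.0315, 0],
    [0, 0, -0.2, 0, -0.0315, 0],
    [0, 0, -0.2, 0, -0.0315, 0],
    [0, 0, -0.2, 0, -0.0315, 0],
    [0, 0, -0.2, 0, -0.0315, 0],
    [0, 0, 0, 0, 0, 0],
  ],
  gripper=1,
)

```text
time_s: 0.98
eef_pos: [0.3609, 0.4997, 0.4044]
eef_rot: [-1.131, -1.328, 1.325]
wrist_force: [-0.0, 1.9, 0.1]
gripper_width: 0.0912
```

```bash
cat > go.py <<'E'
import sys
from h import *
# go.py x y z(grasp point) angle(tool x, rad) -> tool-frame totals in full-scale units
x,y,z,a=map(float,sys.argv[1:5]); s=manip.state(); M=R.from_rotvec(s["eef_rot"]).as_matrix()
g=s["eef_pos"]+.172*M[:,1]
G=np.c_[[np.cos(a),np.sin(a),0],[0,0,-1],[-np.sin(a),np.cos(a),0]]
print("grasp pt",g.round(4),"ang",np.arctan2(M[1,0],M[0,0]).round(4),"t",s["time_s"],"w",s["gripper_width"],"F",s["wrist_force"].round(1))
d=np.array([x,y,z])-g
print("shift now-axes",(M.T@d/.1).round(3),"target-axes",(G.T@d/.1).round(3),"turn",(R.from_matrix(M.T@G).as_rotvec()/np.pi).round(4))
E
python3 go.py .543 .317 .15 1.73; python3 go.py .543 .317 .06 1.73
```

```text
grasp pt [0.3612 0.4997 0.2324] ang 1.7308 t 0.9833 w 0.09120047257204014 F [-0.   1.9  0.1]
shift now-axes [-2.094  0.828 -1.502] target-axes [-2.093  0.824 -1.505] turn [0.0007 0.0002 0.    ]
grasp pt [0.3612 0.4997 0.2324] ang 1.7308 t 0.9833 w 0.09120047257204014 F [-0.   1.9  0.1]
shift now-axes [-2.094  1.728 -1.5  ] target-axes [-2.093  1.724 -1.505] turn [0.0007 0.0002 0.    ]
```

play_rows(
  deltas=[
    [-0.21, 0.08, -0.15, 0, 0, 0],
    [-0.21, 0.08, -0.15, 0, 0, 0],
    [-0.21, 0.08, -0.15, 0, 0, 0],
    [-0.21, 0.08, -0.15, 0, 0, 0],
    [-0.21, 0.08, -0.15, 0, 0, 0],
    [-0.21, 0.08, -0.15, 0, 0, 0],
    [-0.21, 0.08, -0.15, 0, 0, 0],
    [-0.21, 0.08, -0.15, 0, 0, 0],
    [-0.21, 0.08, -0.15, 0, 0, 0],
    [-0.2, 0.08, -0.15, 0, 0, 0],
    [0, 0, 0, 0, 0, 0],
    [0, 0, 0, 0, 0, 0],
  ],
)

```text
time_s: 1.98
eef_pos: [0.5394, 0.3168, 0.3241]
eef_rot: [-1.13, -1.322, 1.325]
wrist_force: [-0.5, 0.0, 0.8]
gripper_width: 0.0912
```

```bash
python3 go.py .543 .317 .06 1.73; python3 - <<'E'
from h import *
S=cams.capture("side");T=cams.capture("top")
a=cv2.resize(S["color"][140:260,190:330,::-1],(700,600),interpolation=cv2.INTER_CUBIC)
cv2.imwrite("pics/s2.png",a)
E
```

```text
grasp pt [0.5391 0.3167 0.1521] ang 1.7275 t 1.9833 w 0.09116584078471564 F [-0.5  0.   0.8]
shift now-axes [-0.004  0.921 -0.04 ] target-axes [-0.004  0.921 -0.039] turn [-0.0005 -0.0008  0.    ]
```

View pics/s2.png

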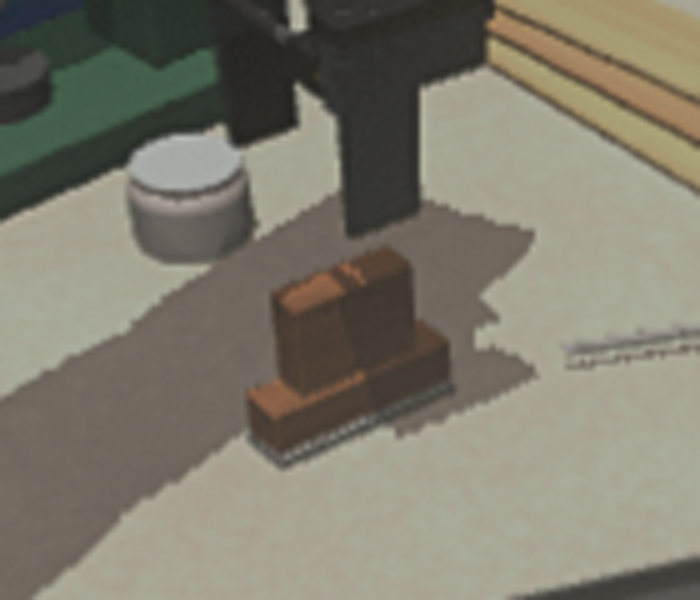

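play_rows(
  deltas=[
    [0, 0.16, -0.01, 0, 0, 0],
    [0, 0.16, -0.01, 0, 0, 0],
    [0, 0.16, -0.01, 0, 0, 0],
    [0, 0.16, -0.01, 0, 0, 0],
    [0, 0.14, 0, 0, 0, 0],
    [0, 0.14, 0, 0, 0, 0],
    [0, 0, 0, 0, 0, 0],
    [0, 0, 0, 0, 0, 0],
  ],
)

```text
time_s: 2.75
eef_pos: [0.5424, 0.319, 0.2328]
eef_rot: [-1.128, -1.326, 1.327]
wrist_force: [-0.8, 0.2, -0.2]
gripper_width: 0.0911
```

play_rows(
  deltas=[
    [0, 0, 0, 0, 0, 0],
    [0, 0, 0, 0, 0, 0],
    [0, 0, 0, 0, 0, 0],
    [0, 0, 0, 0, 0, 0],
    [0, 0, 0, 0, 0, 0],
    [0, 0, 0, 0, 0, 0],
    [0, 0, 0, 0, 0, 0],
    [0, 0, 0, 0, 0, 0],
    [0, 0, 0, 0, 0, 0],
    [0, 0, 0, 0, 0, 0],
  ],
  gripper=0,
  squeeze=30,
)

```text
time_s: 3.58
eef_pos: [0.5433, 0.318, 0.2327]
eef_rot: [-1.129, -1.326, 1.326]
wrist_force: [-0.1, 0.4, -0.1]
gripper_width: 0.0277
```

```bash
python3 go.py .5691 -.0935 .13 1.431
```

```text
grasp pt [0.5433 0.318  0.0607] ang 1.7307 t 3.5833 w 0.02769665439843405 F [-0.1  0.4 -0.1]
shift now-axes [-4.104 -0.693  0.4  ] target-axes [-4.039 -0.693 -0.829] turn [-0.      0.0954 -0.    ]
```

play_rows(
  deltas=[
    [0, 0, 0, 0, 0, 0],
    [0, 0, 0, 0, 0, 0],
    [0, 0, 0, 0, 0, 0],
    [0, 0, 0, 0, 0, 0],
    [0, 0, 0, 0, 0, 0],
    [0, 0, 0, 0, 0, 0],
  ],
)

```text
time_s: 4.08
eef_pos: [0.5433, 0.318, 0.2327]
eef_rot: [-1.129, -1.326, 1.326]
wrist_force: [-0.5, -0.0, -0.8]
gripper_width: 0.0218
```

play_rows(
  deltas=[
    [0, -0.1, 0, 0, 0, 0],
    [0, -0.15, 0, 0, 0, 0],
    [0, -0.15, 0, 0, 0, 0],
    [0, -0.15, 0, 0, 0, 0],
    [0, -0.15, 0, 0, 0, 0],
    [0, -0.15, 0, 0, 0, 0],
    [0, -0.15, 0, 0, 0, 0],
    [0, 0, 0, 0, 0, 0],
  ],
)

```text
time_s: 4.75
eef_pos: [0.5437, 0.3183, 0.3364]
eef_rot: [-1.131, -1.332, 1.321]
wrist_force: [-0.2, 1.2, -1.8]
gripper_width: 0.0216
```

```bash
python3 go.py .5694 -.0935 .13 1.431
```

```text
grasp pt [0.5447 0.3189 0.1644] ang 1.7308 t 4.75 w 0.0216435485827582 F [-0.2  1.2 -1.8]
shift now-axes [-4.112  0.332  0.415] target-axes [-4.049  0.344 -0.819] turn [0.0018 0.0954 0.001 ]
```

play_rows(
  deltas=[
    [0, 0, 0, 0, 0.024, 0],
    [0, 0, 0, 0, 0.024, 0],
    [0, 0, 0, 0, 0.024, 0],
    [0, 0, 0, 0, 0.0234, 0],
    [-0.15, 0, -0.03, 0, 0, 0],
    [-0.225, 0, -0.045, 0, 0, 0],
    [-0.225, 0, -0.045, 0, 0, 0],
    [-0.225, 0, -0.045, 0, 0, 0],
    [-0.225, 0, -0.045, 0, 0, 0],
    [-0.225, 0, -0.045, 0, 0, 0],
    [-0.225, 0, -0.045, 0, 0, 0],
    [-0.225, 0, -0.045, 0, 0, 0],
  ],
)

```text
time_s: 5.75
eef_pos: [0.5529, 0.1406, 0.3322]
eef_rot: [-1.271, -1.105, 1.108]
wrist_force: [-0.7, -0.6, -2.8]
gripper_width: 0.022
```

play_rows(
  deltas=[
    [-0.225, 0, -0.045, 0, 0, 0],
    [-0.225, 0, -0.045, 0, 0, 0],
    [-0.225, 0, -0.045, 0, 0, 0],
    [-0.225, 0, -0.045, 0, 0, 0],
    [-0.225, 0, -0.045, 0, 0, 0],
    [-0.225, 0, -0.045, 0, 0, 0],
    [-0.225, 0, -0.045, 0, 0, 0],
    [-0.225, 0, -0.045, 0, 0, 0],
    [-0.225, 0, -0.045, 0, 0, 0],
    [-0.2, 0, -0.04, 0, 0, 0],
    [-0.1, 0, -0.02, 0, 0, 0],
    [0, 0, 0, 0, 0, 0],
  ],
)

```text
time_s: 6.75
eef_pos: [0.5666, -0.0964, 0.3323]
eef_rot: [-1.273, -1.103, 1.105]
wrist_force: [-0.0, 0.4, -3.2]
gripper_width: 0.022
```

```bash
python3 go.py .5694 -.0935 .0907 1.431; python3 - <<'E'
from h import *
S=cams.capture("side");T=cams.capture("top")
a=cv2.resize(S["color"][200:360,280:430,::-1],(560,600),interpolation=cv2.INTER_CUBIC)
cv2.imwrite("pics/s3.png",a)
E
```

```text
grasp pt [ 0.5665 -0.0965  0.1603] ang 1.429 t 6.75 w 0.022029818372552492 F [-0.   0.4 -3.2]
shift now-axes [ 0.034  0.695 -0.025] target-axes [ 0.033  0.696 -0.025] turn [-0.0003 -0.0006 -0.0002]
```

View pics/s3.png

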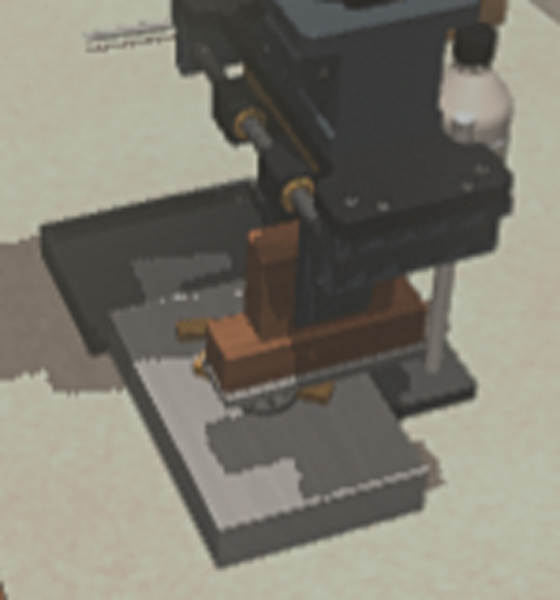

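play_rows(
  deltas=[
    [0.03, 0.15, -0.025, 0, 0, 0],
    [0, 0.15, 0, 0, 0, 0],
    [0, 0.15, 0, 0, 0, 0],
    [0, 0.12, 0, 0, 0, 0],
    [0, 0.06, 0, 0, 0, 0],
    [0, 0.04, 0, 0, 0, 0],
    [0, 0.015, 0, 0, 0, 0],
    [0, 0, 0, 0, 0, 0],
    [0, 0, 0, 0, 0, 0],
  ],
)

```text
time_s: 7.6
eef_pos: [0.5702, -0.0915, 0.2649]
eef_rot: [-1.273, -1.107, 1.105]
wrist_force: [0.5, -0.1, -2.8]
gripper_width: 0.0218
```

```bash
python3 go.py .5881 .0402 .0907 1.431
```

```text
grasp pt [ 0.5704 -0.0915  0.0929] ang 1.4314 t 7.6 w 0.021798883541239027 F [ 0.5 -0.1 -2.8]
shift now-axes [1.329 0.022 0.008] target-axes [1.329 0.022 0.008] turn [0.0004 0.0001 0.    ]
```

play_rows(
  deltas=[
    [0, 0.01, 0, 0, 0, 0],
    [0, 0.01, 0, 0, 0, 0],
    [0, 0, 0, 0, 0, 0],
  ],
)

```text
time_s: 7.85
eef_pos: [0.5701, -0.0918, 0.2627]
eef_rot: [-1.273, -1.106, 1.105]
wrist_force: [-0.8, -0.3, -0.9]
gripper_width: 0.0219
```

play_rows(
  deltas=[
    [0, 0.01, 0, 0, 0, 0],
    [0, 0, 0, 0, 0, 0],
  ],
)

```text
time_s: 8.02
eef_pos: [0.5702, -0.0918, 0.2627]
eef_rot: [-1.273, -1.107, 1.105]
wrist_force: [-0.9, 0.6, 5.3]
gripper_width: 0.0219
```

play_rows(
  deltas=[
    [0, 0.01, 0, 0, 0, 0],
    [0, 0, 0, 0, 0, 0],
  ],
)

```text
time_s: 8.18
eef_pos: [0.5701, -0.0918, 0.2627]
eef_rot: [-1.274, -1.107, 1.105]
wrist_force: [-2.1, 0.5, 10.9]
gripper_width: 0.0215
```

play_rows(
  deltas=[
    [0.03, 0, 0, 0, 0, 0],
    [0.05, 0, 0, 0, 0, 0],
    [0.05, 0, 0, 0, 0, 0],
    [0.05, 0, 0, 0, 0, 0],
    [0.05, 0, 0, 0, 0, 0],
    [0.05, 0, 0, 0, 0, 0],
    [0.05, 0, 0, 0, 0, 0],
    [0.05, 0, 0, 0, 0, 0],
    [0.05, 0, 0, 0, 0, 0],
    [0.05, 0, 0, 0, 0, 0],
    [0.05, 0, 0, 0, 0, 0],
    [0.05, 0, 0, 0, 0, 0],
  ],
)

```text
time_s: 9.18
eef_pos: [0.5789, -0.0355, 0.2629]
eef_rot: [-1.278, -1.109, 1.108]
wrist_force: [-0.4, -7.1, 9.0]
gripper_width: 0.0218
```

```bash
python3 go.py .5876 .0363 .0907 1.431
```

```text
grasp pt [ 0.5798 -0.0362  0.0909] ang 1.4331 t 9.1833 w 0.021843438993554874 F [-0.4 -7.1  9. ]
shift now-axes [ 0.729 -0.001  0.022] target-axes [0.729 0.002 0.023] turn [ 0.0017  0.0007 -0.0011]
```

play_rows(
  deltas=[
    [0.05, 0, 0, 0, 0, 0],
    [0.05, 0, 0, 0, 0, 0],
    [0.05, 0, 0, 0, 0, 0],
    [0.05, 0, 0, 0, 0, 0],
    [0.05, 0, 0, 0, 0, 0],
    [0.05, 0, 0, 0, 0, 0],
    [0.04, 0, 0, 0, 0, 0],
    [0.04, 0, 0, 0, 0, 0],
    [0.04, 0, 0, 0, 0, 0],
    [0.04, 0, 0, 0, 0, 0],
    [0.04, 0, 0, 0, 0, 0],
    [0.04, 0, 0, 0, 0, 0],
  ],
)

```text
time_s: 10.18
eef_pos: [0.5864, 0.018, 0.2628]
eef_rot: [-1.277, -1.109, 1.107]
wrist_force: [-0.4, -5.7, 10.2]
gripper_width: 0.0219
```

play_rows(
  deltas=[
    [0.04, 0, 0, 0, 0, 0],
    [0.04, 0, 0, 0, 0, 0],
    [0.04, 0, 0, 0, 0, 0],
    [0.04, 0, 0, 0, 0, 0],
    [0.02, 0, 0, 0, 0, 0],
    [0, 0, 0, 0, 0, 0],
    [0, 0, 0, 0, 0, 0],
  ],
)

```text
time_s: 10.77
eef_pos: [0.5888, 0.0361, 0.2628]
eef_rot: [-1.276, -1.109, 1.107]
wrist_force: [-0.7, -3.7, 10.5]
gripper_width: 0.0217
```

```bash
python3 go.py .5876 .0363 .0907 1.431;  python3 - <<'E'
from h import *
S=cams.capture("side");T=cams.capture("top")
a=cv2.resize(S["color"][230:330,280:405,::-1],(750,600),interpolation=cv2.INTER_CUBIC)
cv2.imwrite("pics/s4.png",a)
E
```

```text
grasp pt [0.5895 0.0357 0.0908] ang 1.4327 t 10.7667 w 0.0217031550832017 F [-0.7 -3.7 10.5]
shift now-axes [0.004 0.001 0.019] target-axes [0.004 0.001 0.019] turn [ 0.0014  0.0006 -0.0007]
```

View pics/s4.png

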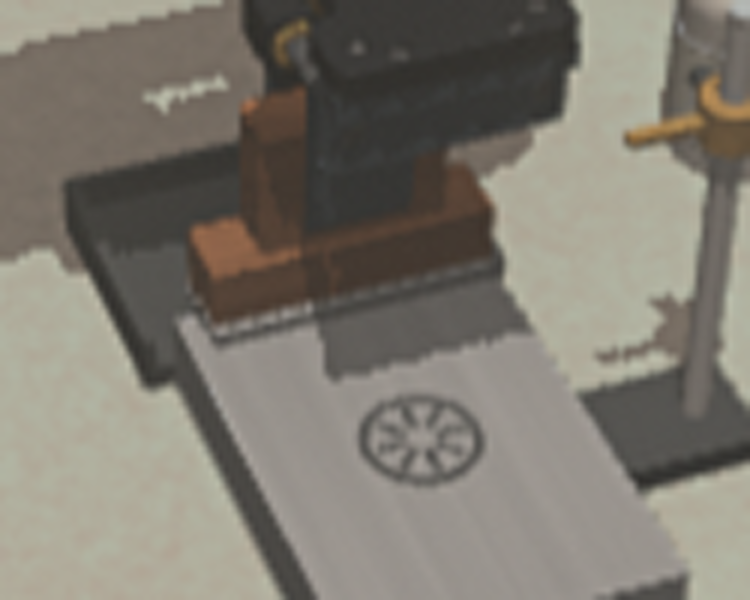

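play_rows(
  deltas=[
    [0.02, -0.01, 0, 0, 0, 0],
    [0.04, 0, 0, 0, 0, 0],
    [0, 0, 0, 0, 0, 0],
    [0, 0, 0, 0, 0, 0],
    [0, -0.05, 0, 0, 0, 0],
    [0, -0.15, 0, 0, 0, 0],
    [0, -0.15, 0, 0, 0, 0],
    [0, -0.15, 0, 0, 0, 0],
    [0, -0.15, 0, 0, 0, 0],
    [0.1, 0, 0, 0, 0, 0],
    [0.2, 0, 0, 0, 0, 0],
    [0.2, 0, 0, 0, 0, 0],
  ],
)

```text
time_s: 11.87
eef_pos: [0.5956, 0.0934, 0.3254]
eef_rot: [-1.271, -1.104, 1.104]
wrist_force: [0.5, 0.1, -2.9]
gripper_width: 0.0221
```

play_rows(
  deltas=[
    [0.2, 0, 0, 0, -0.0315, 0],
    [0.2, 0, 0, 0, -0.0315, 0],
    [0.2, 0, 0, 0, -0.0315, 0],
    [0.2, 0, 0, 0, 0, 0],
    [0.2, 0, 0, 0, 0, 0],
    [0.2, 0, 0, 0, 0, 0],
    [0.2, 0, 0, 0, 0, 0],
    [0.2, 0, 0, 0, 0, 0],
    [0.2, 0, 0, 0, 0, 0],
    [0.1, 0, 0, 0, 0, 0],
    [0, 0, 0, 0, 0, 0],
  ],
)

```text
time_s: 12.78
eef_pos: [0.5771, 0.2831, 0.3249]
eef_rot: [-1.128, -1.325, 1.326]
wrist_force: [-0.3, -0.5, -2.5]
gripper_width: 0.0219
```

```bash
python3 go.py .543 .317 .0627 1.73;  python3 - <<'E'
from h import *
S=cams.capture("side");T=cams.capture("top")
a=cv2.resize(S["color"][200:320,230:380,::-1],(750,600),interpolation=cv2.INTER_CUBIC)
b=ortho(T,.577,-.039,560,600,.01,.5)
a=cv2.resize(S["color"][240:320,285:365,::-1],(400,400),interpolation=cv2.INTER_CUBIC)
b=ortho(T,.594,.083,400,400,.01,.35)
cv2.imwrite("pics/s5.png",np.hstack([a,b]))
E
```

```text
grasp pt [0.5768 0.2832 0.1529] ang 1.7306 t 12.7833 w 0.02192255296312986 F [-0.3 -0.5 -2.5]
shift now-axes [0.386 0.903 0.279] target-axes [0.387 0.902 0.281] turn [-0.0005  0.0002  0.0003]
```

View pics/s5.png

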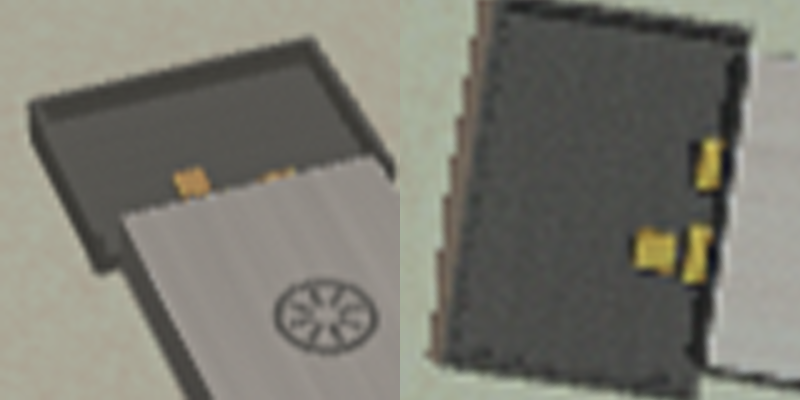

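```bash
python3 - <<'E'
from h import *
T=cams.capture("top")
b=ortho(T,.594,.083,400,400,.01,.35).astype(int)
m=(b[...,2]-b[...,0])
k=(m>40).astype(np.uint8)
n,l,st,c=cv2.connectedComponentsWithStats(k)
for i in range(1,n):
    if st[i,4]>100:
        d=cv2.dilate((l==i).astype(np.uint8),np.ones((13,13)))>0
        w=np.clip(m,0,None)[d]; print(c[i].round(),st[i],"soft area mm2",w.sum()/np.percentile(m[l==i],90)*.1225, "hard",st[i,4]*.1225, cv2.minAreaRect(np.argwhere(l==i).astype(np.float32)))
E
```

```text
[309. 165.] [ 296  138   29   52 1099] soft area mm2 119.26877358490566 hard 134.6275 ((163.962890625, 309.0180358886719), (24.76026725769043, 51.99917221069336), 82.50414276123047)
[296. 254.] [ 282  224   31   59 1247] soft area mm2 135.3428537735849 hard 152.7575 ((253.5654296875, 297.0055847167969), (24.330713272094727, 59.64846420288086), 80.83765411376953)
[255. 250.] [ 234  228   43   46 1574] soft area mm2 177.42563725490194 hard 192.815 ((250.31997680664062, 254.74000549316406), (41.719303131103516, 42.850677490234375), 81.8698959350586)
```

```bash
python3 - <<'E'
from h import *
f=np.mean([cams.capture("top")["color"].astype(float) for _ in range(6)],0)
T=cams.capture("top"); T["color"]=np.clip(f*2.2,0,255).astype(np.uint8)
c=np.array([.5764,-.0398]);th=-.139
ctr=c+.083*np.array([-np.sin(th),np.cos(th)])
b=ortho(T,*ctr,800,600,.017,.125,th).copy()
for y,col in((.080,(0,0,255)),(.082,(0,255,0)),(.092,(255,0,0))):
    u=int(400-(y-.083)/.000125); cv2.line(b,(u,0),(u,40),col,2)
cv2.imwrite("pics/s6.png",b)
E
```

```text
(no output)
```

View pics/s6.png

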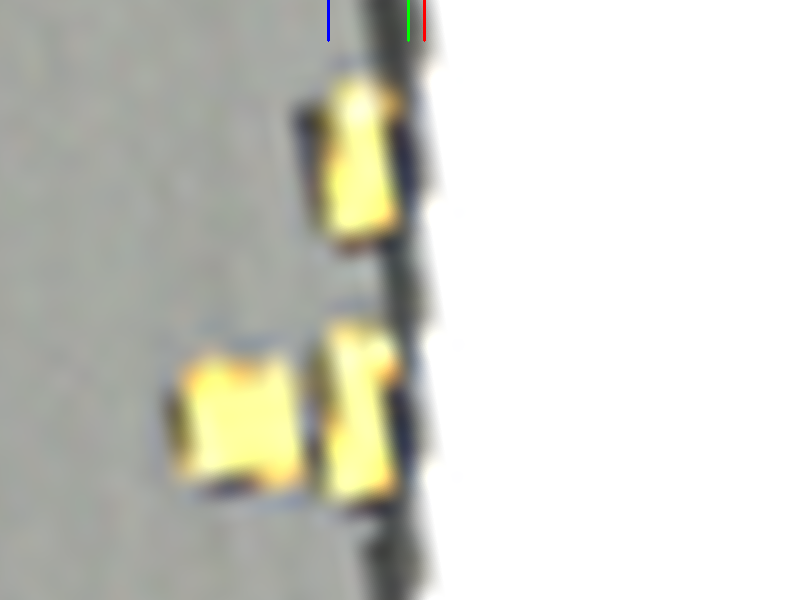

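```bash
python3 - <<'E'
from h import *
S=cams.capture("side")
c=np.array([.5769,-.0387]);th=-.139;ex=np.array([np.cos(th),np.sin(th)]);ey=np.array([-ex[1],ex[0]])
def px(x,y,z): p=proj(S,[*(c+x*ex+y*ey),z])[0]; return ((p-[285,240])*5).round(0)
for n,x in(("chip0",.029),("chip2",-.002)):
    print(n,"edge",px(x,.08,.03),"flat far top",px(x,.0922,.017),"stand far top",px(x,.0922,.0222),px(x,.0922,.020),"near top stand",px(x,.084,.022))
print("chip1 flat",px(-.003,.091,.018),px(-.003,.105,.018))
E
```

```text
chip0 edge [311. 166.] flat far top [298. 171.] stand far top [299. 162.] [299. 166.] near top stand [306. 175.]
chip2 edge [240. 184.] flat far top [228. 189.] stand far top [228. 179.] [228. 183.] near top stand [236. 192.]
chip1 flat [227. 190.] [214. 168.]
```

play_rows(
  deltas=[
    [0.13, 0, 0.095, 0, 0, 0],
    [0.13, 0, 0.095, 0, 0, 0],
    [0.12, 0, 0.09, 0, 0, 0],
    [0, 0.15, 0, 0, 0, 0],
    [0, 0.15, 0, 0, 0, 0],
    [0, 0.15, 0, 0, 0, 0],
    [0, 0.15, 0, 0, 0, 0],
    [0, 0.12, 0, 0, 0, 0],
    [0, 0.08, 0, 0, 0, 0],
    [0, 0.05, 0, 0, 0, 0],
    [0, 0.03, 0, 0, 0, 0],
    [0, 0, 0, 0, 0, 0],
  ],
)

```text
time_s: 14.33
eef_pos: [0.544, 0.3142, 0.2381]
eef_rot: [-1.13, -1.324, 1.324]
wrist_force: [0.5, -0.3, -2.4]
gripper_width: 0.0222
```

```bash
python3 go.py .543 .317 .0608 1.73
```

```text
grasp pt [0.544  0.3142 0.0661] ang 1.7284 t 14.3333 w 0.022217750043031715 F [ 0.5 -0.3 -2.4]
shift now-axes [0.029 0.053 0.005] target-axes [0.029 0.053 0.005] turn [-0.0001 -0.0005  0.    ]
```

play_rows(
  deltas=[
    [0, 0.02, 0, 0, 0, 0],
    [0, 0.02, 0, 0, 0, 0],
    [0, 0.01, 0, 0, 0, 0],
    [0, 0, 0, 0, 0, 0],
    [0, 0, 0, 0, 0, 0],
  ],
)

```text
time_s: 14.75
eef_pos: [0.5444, 0.3138, 0.2334]
eef_rot: [-1.131, -1.324, 1.324]
wrist_force: [-0.0, -0.4, -2.4]
gripper_width: 0.0219
```

play_rows(
  deltas=[
    [0, 0.008, 0, 0, 0, 0],
    [0, 0, 0, 0, 0, 0],
    [0, 0, 0, 0, 0, 0],
  ],
)

```text
time_s: 15.0
eef_pos: [0.5445, 0.3138, 0.2327]
eef_rot: [-1.131, -1.325, 1.323]
wrist_force: [0.9, -0.4, -0.2]
gripper_width: 0.0217
```

play_rows(
  deltas=[
    [0, 0, 0, 0, 0, 0],
    [0, 0, 0, 0, 0, 0],
    [0, 0, 0, 0, 0, 0],
    [0, 0, 0, 0, 0, 0],
    [0, 0, 0, 0, 0, 0],
    [0, 0, 0, 0, 0, 0],
    [0, 0, 0, 0, 0, 0],
    [0, 0, 0, 0, 0, 0],
  ],
  gripper=1,
)

```text
time_s: 15.67
eef_pos: [0.5443, 0.3138, 0.2325]
eef_rot: [-1.131, -1.324, 1.324]
wrist_force: [0.1, -0.2, -0.1]
gripper_width: 0.0727
```

```bash
python3 go.py .4625 -.2655 .15 1.52
```

```text
grasp pt [0.5443 0.3138 0.0605] ang 1.7279 t 15.6667 w 0.072653548792471 F [ 0.1 -0.2 -0.1]
shift now-axes [-5.594 -0.896  1.715] target-axes [-5.827 -0.895  0.523] turn [0.     0.0662 0.    ]
```

play_rows(
  deltas=[
    [0, -0.1, 0, 0, 0, 0],
    [0, -0.2, 0, 0, 0, 0],
    [0, -0.2, 0, 0, 0, 0],
    [0, -0.2, 0, 0, 0, 0],
    [0, -0.2, 0, 0, 0.0331, 0],
    [0, 0, 0, 0, 0.0331, 0],
    [-0.15, 0, 0.01, 0, 0, 0],
    [-0.25, 0, 0.02, 0, 0, 0],
    [-0.25, 0, 0.02, 0, 0, 0],
    [-0.25, 0, 0.02, 0, 0, 0],
    [-0.25, 0, 0.02, 0, 0, 0],
    [-0.25, 0, 0.02, 0, 0, 0],
  ],
)

```text
time_s: 16.67
eef_pos: [0.5254, 0.1726, 0.3223]
eef_rot: [-1.231, -1.172, 1.174]
wrist_force: [0.2, -0.9, 0.6]
gripper_width: 0.0912
```

play_rows(
  deltas=[
    [-0.25, 0, 0.02, 0, 0, 0],
    [-0.25, 0, 0.02, 0, 0, 0],
    [-0.25, 0, 0.02, 0, 0, 0],
    [-0.25, 0, 0.02, 0, 0, 0],
    [-0.25, 0, 0.02, 0, 0, 0],
    [-0.25, 0, 0.02, 0, 0, 0],
    [-0.25, 0, 0.02, 0, 0, 0],
    [-0.25, 0, 0.02, 0, 0, 0],
    [-0.25, 0, 0.02, 0, 0, 0],
    [-0.25, 0, 0.02, 0, 0, 0],
    [-0.25, 0, 0.02, 0, 0, 0],
    [-0.25, 0, 0.02, 0, 0, 0],
  ],
)

```text
time_s: 17.67
eef_pos: [0.4858, -0.1254, 0.3224]
eef_rot: [-1.231, -1.172, 1.174]
wrist_force: [0.2, 0.5, -0.4]
gripper_width: 0.0913
```

```bash
python3 go.py .4625 -.2655 .12 1.52
```

```text
grasp pt [ 0.4856 -0.1254  0.1504] ang 1.5219 t 17.6667 w 0.0912795442717727 F [ 0.2  0.5 -0.4]
shift now-axes [-1.411  0.304  0.162] target-axes [-1.411  0.304  0.16 ] turn [-0.0004  0.0006  0.    ]
```

play_rows(
  deltas=[
    [-0.25, 0.06, 0.03, 0, 0, 0],
    [-0.25, 0.06, 0.03, 0, 0, 0],
    [-0.25, 0.06, 0.03, 0, 0, 0],
    [-0.25, 0.06, 0.03, 0, 0, 0],
    [-0.21, 0.06, 0.02, 0, 0, 0],
    [-0.15, 0, 0.02, 0, 0, 0],
    [-0.05, 0, 0, 0, 0, 0],
    [0, 0, 0, 0, 0, 0],
    [0, 0, 0, 0, 0, 0],
  ],
)

```text
time_s: 18.42
eef_pos: [0.4635, -0.2636, 0.2925]
eef_rot: [-1.232, -1.172, 1.171]
wrist_force: [0.9, 0.1, 0.1]
gripper_width: 0.0913
```

```bash
python3 go.py .4625 -.2655 .0225 1.52; python3 - <<'E'
from h import *
S=cams.capture("side");T=cams.capture("top")
a=cv2.resize(S["color"][350:470,290:430,::-1],(466,400),interpolation=cv2.INTER_CUBIC)
b=cv2.resize(S["color"][170:250,220:286,::-1],(330,400),interpolation=cv2.INTER_CUBIC)
cv2.imwrite("pics/s7.png",np.hstack([a,b]))
E
```

```text
grasp pt [ 0.4635 -0.2635  0.1205] ang 1.5201 t 18.4167 w 0.09129922556910164 F [0.9 0.1 0.1]
shift now-axes [-0.021  0.98   0.009] target-axes [-0.02   0.98   0.009] turn [-0.0001  0.      0.0002]
```

View pics/s7.png

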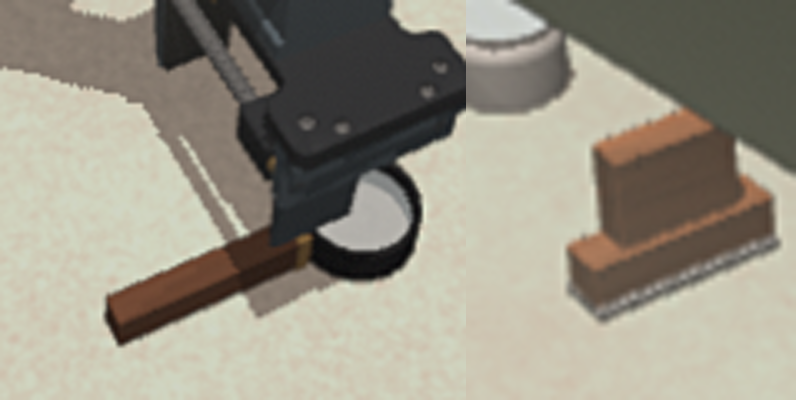

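play_rows(
  deltas=[
    [-0.02, 0.15, 0, 0, 0, 0],
    [0, 0.2, 0, 0, 0, 0],
    [0, 0.2, 0, 0, 0, 0],
    [0, 0.18, 0, 0, 0, 0],
    [0, 0.12, 0, 0, 0, 0],
    [0, 0.08, 0, 0, 0, 0],
    [0, 0.04, 0, 0, 0, 0],
    [0, 0, 0, 0, 0, 0],
    [0, 0, 0, 0, 0, 0],
  ],
)

```text
time_s: 19.27
eef_pos: [0.4641, -0.2657, 0.1959]
eef_rot: [-1.233, -1.173, 1.172]
wrist_force: [-0.9, -0.5, 0.3]
gripper_width: 0.0909
```

play_rows(
  deltas=[
    [0, 0, 0, 0, 0, 0],
    [0, 0, 0, 0, 0, 0],
    [0, 0, 0, 0, 0, 0],
    [0, 0, 0, 0, 0, 0],
    [0, 0, 0, 0, 0, 0],
    [0, 0, 0, 0, 0, 0],
    [0, 0, 0, 0, 0, 0],
    [0, 0, 0, 0, 0, 0],
    [0, 0, 0, 0, 0, 0],
    [0, 0, 0, 0, 0, 0],
    [0, 0, 0, 0, 0, 0],
    [0, 0, 0, 0, 0, 0],
  ],
  gripper=0,
  squeeze=30,
)

```text
time_s: 20.27
eef_pos: [0.4638, -0.2659, 0.1954]
eef_rot: [-1.233, -1.172, 1.172]
wrist_force: [0.3, -0.4, -0.3]
gripper_width: 0.0157
```

play_rows(
  deltas=[
    [0, 0, 0, 0, 0, 0],
    [0, 0, 0, 0, 0, 0],
    [0, 0, 0, 0, 0, 0],
    [0, 0, 0, 0, 0, 0],
    [0, 0, 0, 0, 0, 0],
    [0, 0, 0, 0, 0, 0],
  ],
)

```text
time_s: 20.77
eef_pos: [0.4638, -0.2659, 0.1954]
eef_rot: [-1.233, -1.172, 1.172]
wrist_force: [0.2, -0.3, -0.0]
gripper_width: 0.0157
```

```bash
python3 go.py .4625 -.2655 .1 1.52
```

```text
grasp pt [ 0.4638 -0.2659  0.0234] ang 1.5199 t 20.7667 w 0.01566800505899554 F [ 0.2 -0.3 -0. ]
shift now-axes [ 0.003 -0.766  0.013] target-axes [ 0.003 -0.766  0.013] turn [ 0. -0.  0.]
```

play_rows(
  deltas=[
    [0, -0.05, 0, 0, 0, 0],
    [0, -0.1, 0, 0, 0, 0],
    [0, -0.2, 0, 0, 0, 0],
    [0, -0.2, 0, 0, 0, 0],
    [0, -0.2, 0, 0, 0, 0],
    [0, -0.2, 0, 0, 0, 0],
    [0, -0.2, 0, 0, 0, 0],
    [0, -0.1, 0, 0, 0, 0],
    [0, 0, 0, 0, 0, 0],
    [0, 0, 0, 0, 0, 0],
    [0, 0, 0, 0, 0, 0],
  ],
)

```text
time_s: 21.68
eef_pos: [0.4634, -0.2656, 0.3194]
eef_rot: [-1.23, -1.171, 1.172]
wrist_force: [-0.0, 0.8, -1.1]
gripper_width: 0.0154
```

```bash
python3 go.py .5183 -.036 .1475 1.52
```

```text
grasp pt [ 0.463  -0.2653  0.1474] ang 1.5199 t 21.6833 w 0.01542125974091478 F [-0.   0.8 -1.1]
shift now-axes [ 2.319e+00  1.000e-03 -4.350e-01] target-axes [ 2.319e+00 -1.000e-03 -4.350e-01] turn [-0.0006 -0.      0.0004]
```

play_rows(
  deltas=[
    [0.1, 0, -0.02, 0, 0, 0],
    [0.2, 0, -0.04, 0, 0, 0],
    [0.25, 0, -0.05, 0, 0, 0],
    [0.25, 0, -0.05, 0, 0, 0],
    [0.25, 0, -0.05, 0, 0, 0],
    [0.25, 0, -0.05, 0, 0, 0],
    [0.25, 0, -0.05, 0, 0, 0],
    [0.25, 0, -0.05, 0, 0, 0],
    [0.25, 0, -0.04, 0, 0, 0],
    [0.2, 0, -0.025, 0, 0, 0],
    [0.07, 0, -0.01, 0, 0, 0],
    [0, 0, 0, 0, 0, 0],
  ],
)

```text
time_s: 22.68
eef_pos: [0.519, -0.0346, 0.3195]
eef_rot: [-1.23, -1.173, 1.174]
wrist_force: [0.2, -0.2, -1.9]
gripper_width: 0.0157
```

play_rows(
  deltas=[
    [0, 0, 0, 0, 0, 0],
    [0, 0, 0, 0, 0, 0],
    [0, 0, 0, 0, 0, 0],
    [0, 0, 0, 0, 0, 0],
  ],
)

```text
time_s: 23.02
eef_pos: [0.5189, -0.0373, 0.3204]
eef_rot: [-1.233, -1.17, 1.171]
wrist_force: [-0.1, 0.1, -1.3]
gripper_width: 0.0156
```

```bash
python3 go.py .5183 -.036 .1475 1.52; python3 - <<'E'
from h import *
S=cams.capture("side");T=cams.capture("top")
a=cv2.resize(S["color"][215:315,310:410,::-1],(400,400),interpolation=cv2.INTER_CUBIC)
b=ortho(T,.577,-.039,400,400,.146,.4).copy()
cv2.imwrite("pics/s8.png",np.hstack([a,b]))
E
```

```text
grasp pt [ 0.5188 -0.0373  0.1484] ang 1.5185 t 23.0167 w 0.015570552283078392 F [-0.1  0.1 -1.3]
shift now-axes [0.012 0.009 0.006] target-axes [0.012 0.009 0.006] turn [-0.0001 -0.0005 -0.    ]
```

View pics/s8.png

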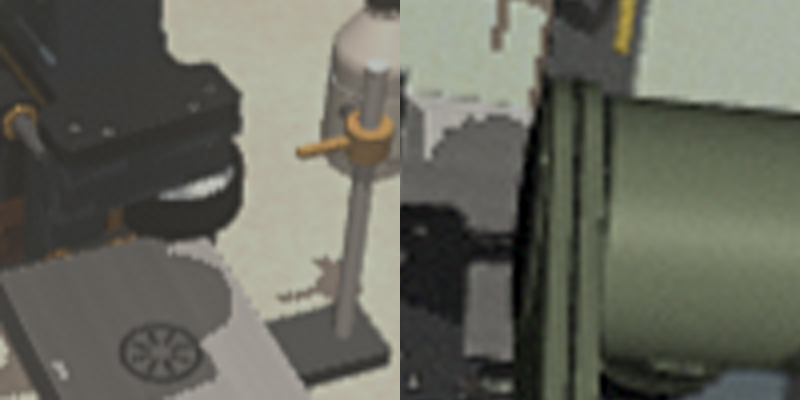

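```bash
python3 - <<'E'
from h import *
S=cams.capture("side")
l=np.array([.5774,-.0403,.136]); t=np.linspace(0,2*np.pi,200)
for dz in(-.011,.011):
    p=proj(S,np.c_[l[0]+.03*np.cos(t),l[1]+.03*np.sin(t),np.full(200,l[2]+dz)])
    q=(p-[310,215])*4; print(dz,"right",q[q[:,0].argmax()].round(1),"bottom",q[q[:,1].argmax()].round(1),"top",q[q[:,1].argmin()].round(1))
E
```

```text
-0.011 right [236.6 203.3] bottom [173.4 245.1] top [165.6 157.5]
0.011 right [239.6 165. ] bottom [175.6 206.5] top [167.5 119.5]
```

play_rows(
  deltas=[
    [0.01, 0.015, 0, 0, 0, 0],
    [0, 0, 0, 0, 0, 0],
    [0, 0, 0, 0, 0, 0],
    [0, 0, 0, 0, 0, 0],
    [0, 0, 0, 0, 0, 0],
    [0, 0, 0, 0, 0, 0],
    [0, 0, 0, 0, 0, 0],
    [0, 0, 0, 0, 0, 0],
    [0, 0, 0, 0, 0, 0],
    [0, 0, 0, 0, 0, 0],
    [0, 0, 0, 0, 0, 0],
    [0, 0, 0, 0, 0, 0],
  ],
)

```text
time_s: 24.17
eef_pos: [0.5191, -0.0354, 0.3189]
eef_rot: [-1.233, -1.172, 1.172]
wrist_force: [-0.6, 0.8, -0.3]
gripper_width: 0.016
```

```bash
python3 go.py .5183 -.036 .1475 1.52; python3 - <<'E'
from h import *
S=cams.capture("side"); print(np.abs(manip.state()["dq"]).max())
a=cv2.resize(S["color"][225:305,290:400,::-1],(800,582),interpolation=cv2.INTER_CUBIC)
a=np.clip(a.astype(float)*1.7,0,255).astype(np.uint8)
cv2.imwrite("pics/s9.png",a)
E
```

```text
grasp pt [ 0.519  -0.0354  0.1469] ang 1.52 t 24.1667 w 0.015999640797218415 F [-0.6  0.8 -0.3]
shift now-axes [-0.007 -0.006  0.007] target-axes [-0.007 -0.006  0.007] turn [-0. -0.  0.]
0.001258835743065873
```

View pics/s9.png

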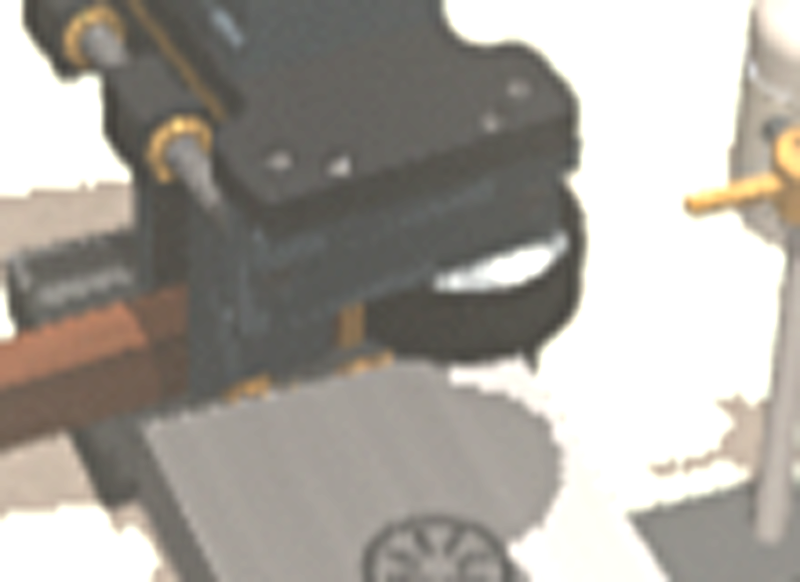

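```bash
cat > sil.py <<'E'
from h import *
S=cams.capture("side")
def lower(l,img,cols,tag):
    t=np.linspace(0,2*np.pi,2000)
    p=proj(S,np.c_[l[0]+.03*np.cos(t),l[1]+.03*np.sin(t),np.full(2000,l[2]-.011)])
    g=cv2.cvtColor(img,cv2.COLOR_BGR2GRAY).astype(float)
    for u in cols:
        k=np.abs(p[:,0]-u)<.4
        if not k.any(): continue
        v=p[k,1].max(); r=np.arange(int(v)-9,int(v)+9); 
        print(tag,u,"pred %.1f"%v,"rows from",r[0],g[r,u].astype(int))
i0=cv2.imread("pics/side0.png")
lower([.5225,-.2687,.011],i0,range(388,413,4),"bench")
g=manip.state(); M=R.from_rotvec(g["eef_rot"]).as_matrix(); gp=g["eef_pos"]+.172*M[:,1]
l=gp+[.0586,-.003,-.0124]; print(l)
lower(l,S["color"][:,:,::-1].copy(),range(344,369,4),"held")
E
python3 sil.py
```

```text
bench 388 pred 433.0 rows from 424 [ 18  15  14  18  18  13  14  51 118 165 164 162 162 160 157 157 159 158]
bench 392 pred 434.1 rows from 425 [ 27  16  17  16  17  16  13  25  89 145 163 160 161 162 161 159 160 159]
bench 396 pred 434.4 rows from 425 [ 57  27  22  14  15  17  13  11  25  92 147 165 163 159 159 159 157 158]
bench 400 pred 434.1 rows from 425 [ 58  24  22  14  18  13  16  12  27  94 148 164 164 162 160 161 162 161]
bench 404 pred 432.9 rows from 423 [137  91  31  26  15  14  16  18  14  19  68 129 155 156 159 161 161 159]
bench 408 pred 430.5 rows from 421 [145 132  51  20  23  17  14  18  10  22  76 137 163 162 160 161 161 163]
bench 412 pred 425.7 rows from 416 [126 126 108  67  33  19  20  14   7   7  24  59 105 145 162 164 160 157]
[ 0.5776843  -0.038361    0.13453499]
held 344 pred 274.9 rows from 265 [49 45 47 47 46 47 46 46 54 76 93 93 92 94 94 95 95 96]
held 348 pred 275.9 rows from 266 [47 47 47 47 48 46 45 47 71 97 97 94 93 92 92 93 94 94]
held 352 pred 276.2 rows from 267 [ 48  47  47  48  48  47  45  56 110 155 137  97  95  97  97  97  96  95]
held 356 pred 276.0 rows from 267 [ 49  50  48  49  47  47  46  66 119 154 153 134  96  93  95  95  95  96]
held 360 pred 275.2 rows from 266 [ 48  50  50  49  51  47  47  55 109 153 151 150 152 133  96  93  95  95]
held 364 pred 273.4 rows from 264 [ 47  50  49  50  50  48  47  52  88 133 153 161 176 175 161 150 152 137]
held 368 pred 269.5 rows from 260 [ 47  47  47  46  46  45  47  57  85 133 180 183 178 177 178 178 178 177]
```

play_rows(
  deltas=[
    [0, 0.01, 0, 0, 0, 0],
    [0, 0, 0, 0, 0, 0],
    [0, 0, 0, 0, 0, 0],
    [0, 0, 0, 0, 0, 0],
    [0, 0, 0, 0, 0, 0],
    [0, 0, 0, 0, 0, 0],
    [0, 0, 0, 0, 0, 0],
    [0, 0, 0, 0, 0, 0],
    [0, 0, 0, 0, 0, 0],
    [0, 0, 0, 0, 0, 0],
  ],
)

```text
time_s: 25.1
eef_pos: [0.5191, -0.0354, 0.318]
eef_rot: [-1.233, -1.172, 1.172]
wrist_force: [-0.7, 0.2, -0.9]
gripper_width: 0.0158
```

```bash
python3 go.py .5183 -.036 .1475 1.52; python3 - <<'E'
from plant import workorder
print(workorder.sign_off())
E
```

```text
grasp pt [ 0.5191 -0.0353  0.146 ] ang 1.5199 t 25.1 w 0.01578132080476471 F [-0.7  0.2 -0.9]
shift now-axes [-0.007 -0.015  0.008] target-axes [-0.007 -0.015  0.008] turn [ 0. -0.  0.]
the job is handed in; nothing more can be done
None
```

I wiped all three chips into the tray with the scraper and stood the scraper back at its starting spot. I handed in at 25.1 s with the loupe held over the emblem at the pointer height. No verdict came back, so the result rests on my own checks.

- **Chips:** the top view, taken while I still held the scraper, shows all three in the tray and the plate clear. Two lie close to the plate's end face and may be standing on edge or leaning. I put their origins at y ≥ 0.083 m against the 0.082 m limit, so that margin is only about 1 mm. I did not image the tray again after that.
- **Scraper:** the side view after release shows it upright on the bench.
- **Lens position:** in plan it is within about 1–2 mm of the emblem, judged from the tool pose and the side view. The top view was blocked by the arm.
- **Lens height:** I measured the pointer tip at 0.135–0.136 m. The tool pose puts the lens at about 0.1335 m, while the side-view outline puts it at about 0.1365 m. These disagree by roughly 3 mm, but both are inside the 7 mm limit.
- **Stillness:** the highest joint speed was about 0.001 rad/s just before the last 1 mm lowering. I did not measure it again after that, apart from a short settle. The grip width was steady at about 15.8 mm.
- **Pointer and bystanders:** the pointer tip was within 1 pixel of its starting place in the side view. I did not measure the bystanders again, but the arm was not planned to pass near them.

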